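Load a printing block in the pin-setting jig

TASK

Pick up the large rectangular printing block by its handle, lay it on the plywood bed of the pin-setting jig and push it square and flush into the corner of the two metal fences, its long side against the long fence. Then swing the red keeper arm fully closed over the block's end, leave the block home in the corner and let go. Leave the other blocks, tools and jars where they are.

Things in the scene. Friction and masses are not known exactly. Their poses are not given: they have to be found in the camera images.
- block_mid (a point): Large rectangular printing block of dark wood, lighter 6 mm layer underneath: 100 (its x) by 160 (its y) by 44 mm thick, 0.3 to 0.6 kg (1.5 to 4 N slide it), alike either way round, 74 mm tall with handle. Point: its centre, 37 mm above the underside (7 mm below the block's top face). z up. Starts on the table, x roughly away from the robot, in any of three places shared with the two smaller blocks.
- block_handle (a point): Centre of the near-black bar handle on the middle of the block's top: 26 mm wide (block x), 76 mm long (block y), 30 mm tall; this point is half-way up it, 59 mm above the block's underside.
- fence_corner (a point): Inner corner of the jig's two aluminium fences, on the bed's surface, 18 mm above the table. Long fence: along y, inner face at x = 0 of this frame. Short fence: along x, inner face at y = 0. The block goes on the -x, -y side; home, its centre is at x = -50, y = -80 mm from this point, a 160 mm side on the long fence, a 100 mm end on the short one. x points roughly away from the robot, z up.
- jig: The pin-setting jig, fixed to the table: plywood bed 170 (x) by 240 mm (y), 18 mm thick, origin at the centre of its underside, axes as fence_corner, which is at x = 65, y = 100, z = 18 mm. The fences are 20 mm thick and stand 28 mm above the bed; the long one spans y = -100 to 120, the short one x = -65 to 65 mm.
- keeper (a joint): Angle of the red keeper arm about its upright pivot: 0 = closed, at its stop (arm along -x of the jig, over the block's -y end); it grows counter-clockwise seen from above as it opens (1.57 = along -y), up to 2.0. Starts open, 1.45 to 1.9. Light friction: it stays where left.
- keeper_pivot (a point): Pivot axis of the keeper arm on the long fence, at the arm's underside, 47 mm above the bed (3 mm above the top face of a block lying there); x = 10, y = -146 mm from fence_corner. The arm is 20 mm wide, 10 mm thick and ends 78 mm from the pivot. Axes as the jig's.
- keeper_knob (a point): Centre of the black knob on the keeper arm: upright cylinder, 20 mm diameter, 28 mm tall, standing on the arm's top, 70 mm from the pivot. This point is half-way up the knob, 71 mm above the bed. The knob may slip round between the fingers as the arm swings.
- round_mid (a point): Bystander: round printing block of dark wood, 90 mm across, 40 mm thick, with a 30 mm tall handle; point at its centre, 35 mm up.
- flower_mid (a point): Bystander: scalloped, flower-shaped printing block of dark wood, 100 mm across, 40 mm thick, with a 30 mm tall handle; point at its centre, 35 mm up.
- brush_grip (a point): Bystander: brush lying towards the back of the table; point on its handle.
- mallet_grip (a point): Bystander: hammer lying towards the back of the table; point on its handle.
- jar_green: Bystander: green jar with a white cap, 68 mm across, 95 mm tall; origin at the centre of its underside.
- jar_blue: Bystander: blue jar with a white cap, 68 mm across, 95 mm tall; origin at the centre of its underside.
Mind the look-alikes: they are no part of the job. What is shaped like the part that bears block_mid but green or pink is not meant.

How it is judged:
On the way, in this order (a step that is already met when the one before it is completed fails the run):
1. the block is square and flush in the fence corner, down on the bed (x of block_mid in the frame of fence_corner between -0.052 and -0.0475 m and y of block_mid in the frame of fence_corner between -0.082 and -0.0775 m and z of block_mid in the frame of fence_corner between 0.034 and 0.04 m and angle between the x axis of block_mid and the x axis of fence_corner, either way round below 0.018 rad and angle between block_mid's own z axis and vertical below 0.03 rad), for 0.2 s.
2. the keeper arm is closed (value of joint keeper below 0.1 rad), for 0.2 s.
At the end, for the whole second after the job is handed in: The block lies flat on the jig's bed, its long side along the long fence, its centre within 2 mm of home from both fences and within 0.018 rad of square; the keeper arm is within 0.1 rad of fully closed; the block is at rest (all of step 1 and value of joint keeper below 0.1 rad and linear speed of block below 0.01 m/s and angular speed of block below 0.05 rad/s); the robot touches nothing.
It fails at once if one of the two smaller blocks is moved more than 30 mm (distance of any of round_mid, flower_mid from where it was at the start of the episode above 0.03 m).
It fails at once if the brush or the hammer is moved more than 30 mm (distance of any of brush_grip, mallet_grip from where it was at the start of the episode above 0.03 m).
It fails at once if a jar is moved more than 30 mm (distance of any of jar_green, jar_blue from where it was at the start of the episode above 0.03 m).
It also fails if it takes over 64 s, if anything falls off the work surface, if the arm or the gripper's body presses on something with over 40 N, if the wrist force passes 120 N, or if a joint passes its speed limit or range.

ROBOT

A 6-joint arm with a two-finger parallel gripper is mounted at the origin on the work surface. World frame = base frame: x ahead of the robot, y to its left, z up, the work surface at z = 0. Lengths are in m, angles in rad, forces in N, time in s.
With the tool pointing down it reaches from about 0.35 to 0.975 m from the base axis. Payload 7.1 kg.
Tool frame: the origin (TCP) lies midway between the tips of the shut fingers; the grasp point (between the pads) lies 19 mm behind it; z points along the fingers, y is the line along which they close (so a half turn about z gives the same grasp; the last joint's range is limited). The gripper opens to 88 mm and grips with 3 to 60 N. Pads are 20 mm wide; open, the fingers measure 115 mm over their backs; the gripper's body (75 mm by 178 mm) begins 61 mm behind the grasp point.
Start: joints at [-1.217, 0.423, 1.63, -0, 1.089, -0.019], TCP at [0.228, -0.582, 0.223] pointing down, gripper open.
Joint ranges: [-3, 3], [-0.9, 2.11], [0.09, 2.58], [-1.31, 4.45], [0.11, 2.69], [-2.54, 2.54]. Speed limits (rad/s): [2.39, 2.39, 3.01, 3.14, 3.14, 3.14].

INTERFACE

Orientations are given as a unit quaternion [w, x, y, z].
In Python, from station import move_pose, movel, movej, command_gripper, wait, inverse_kinematics, read_camera, camera_info, MotionError, job_done, get_time, get_joint_pos, get_qvel, get_effort, get_tcp_pos, get_ee_rot, get_ft_force, get_ft_torque, get_grip_width, get_finger_force gives the robot as it stands. Calls block until the motion is done:
- move_pose(position, orientation): joint-space move of the TCP to a pose.
- movel(position, frame=None, v=0.15, until_force=None): straight line of the TCP; frame=None keeps the orientation; v is the mean speed in m/s. With until_force (N) it stops when the force on the tool has changed by that much, and returns True; else False.
- movej(angles): joint-space move.
- command_gripper(opening): opening from 0.0 (shut) to 1.0 (fully open); the grip force is fixed at half the most; returns when the fingers have stopped.
- wait(seconds).
- inverse_kinematics(position, orientation): joint angles nearest the present ones, or None.
- read_camera(name): name is "side" or "top" or "wrist"; returns the picture (384x512x3 uint8, red, green, blue); there is no depth.
- camera_info(name): a dict with "intrinsics" (3x3 intrinsics, pixels), "T" (4x4, takes a point from camera to world coordinates); the wrist camera has in their place "tool_from_camera" (4x4, takes a point from camera to tool coordinates, whose origin is the TCP and whose axes are the flange's). Camera axes: x right, y up, looking along -z (the intrinsics and any distortion apply to the point x, -y, -z); pixel columns grow to the right and rows downward; lengths in m; the calibration is good to about 2 mm. A picture is of the moment at which its call begins: read the wrist's pose just before it. camera_info takes no time and is no camera call.
A pose or a line that the arm cannot do raises MotionError and nothing moves.
- job_done(): hands the job in; it is judged then, once.
Readings, each from a call of its own:
- get_time(): time.
- get_joint_pos(): joint angles.
- get_qvel(): joint speeds.
- get_effort(): joint torques, N m.
- get_tcp_pos(): TCP position.
- get_ee_rot(): TCP orientation.
- get_ft_force(): force on the tool from outside, world axes, zero at the start.
- get_ft_torque(): the same for the moment, N m.
- get_grip_width(): opening from 0.0 (shut) to 1.0 (fully open).
- get_finger_force(): force on a finger pad.
Only numpy, scipy, OpenCV 4.12 (cv2) and the standard library are available. Lean on these libraries where they do the work, as an engineer would, in place of code of your own. Each camera call takes 0.05 s, during which the arm holds its last target. There are 200 camera calls.

## Working session

There is one attempt and no reset: what is moved stays moved. The work goes in short steps, each a Python script; the robot and the scene stay as the last script left them, time stands still between calls to the robot, and variables do not carry over. Pictures are saved under pics/ and viewed, at most 10 in all, crops included, and the job is handed in when it is done.

```bash
ls; mkdir -p pics
python3 - <<'E'
from station import *
import cv2,numpy as np
for n in("top","side"):
    cv2.imwrite(f"pics/{n}0.png",cv2.resize(read_camera(n)[:,:,::-1],(800,600),interpolation=cv2.INTER_CUBIC))
    c=camera_info(n);print(n,{k:np.round(v,4).tolist() if not isinstance(v,str) else v for k,v in c.items()})
print(camera_info("wrist"),get_tcp_pos(),get_ee_rot(),get_time())
E
```

```text
pics
top {'intrinsics': [[403.2361, 0.0, 259.6231], [0.0, 403.2361, 194.3262], [0.0, 0.0, 1.0]], 'T': [[0.0086, 0.9974, -0.0719, 0.4281], [-1.0, 0.0086, 0.0001, 0.0175], [0.0007, 0.0719, 0.9974, 1.1743], [0.0, 0.0, 0.0, 1.0]]}
side {'intrinsics': [[392.414, 0.0, 250.7936], [0.0, 392.414, 197.3179], [0.0, 0.0, 1.0]], 'T': [[-0.8658, 0.2428, -0.4376, -0.0409], [-0.4998, -0.4622, 0.7325, 0.9172], [-0.0244, 0.8529, 0.5215, 0.7438], [0.0, 0.0, 0.0, 1.0]]}
{'intrinsics': array([[268.44942452,   0.        , 261.73446075],
       [  0.        , 268.44942452, 191.42692532],
       [  0.        ,   0.        ,   1.        ]]), 'tool_from_camera': array([[ 5.43386817e-04,  9.65088981e-01,  2.61921673e-01,
         7.21038147e-02],
       [ 9.99998892e-01, -8.87369268e-04,  1.19502935e-03,
        -8.80537137e-04],
       [ 1.38573090e-03,  2.61920733e-01, -9.65088394e-01,
        -1.61613775e-01],
       [ 0.00000000e+00,  0.00000000e+00,  0.00000000e+00,
         1.00000000e+00]])} [ 0.2274805  -0.58159486  0.22198354] [-6.71680959e-04  9.82673160e-01  1.85345601e-01 -1.33807884e-04] 0.1
```

View pics/top0.png

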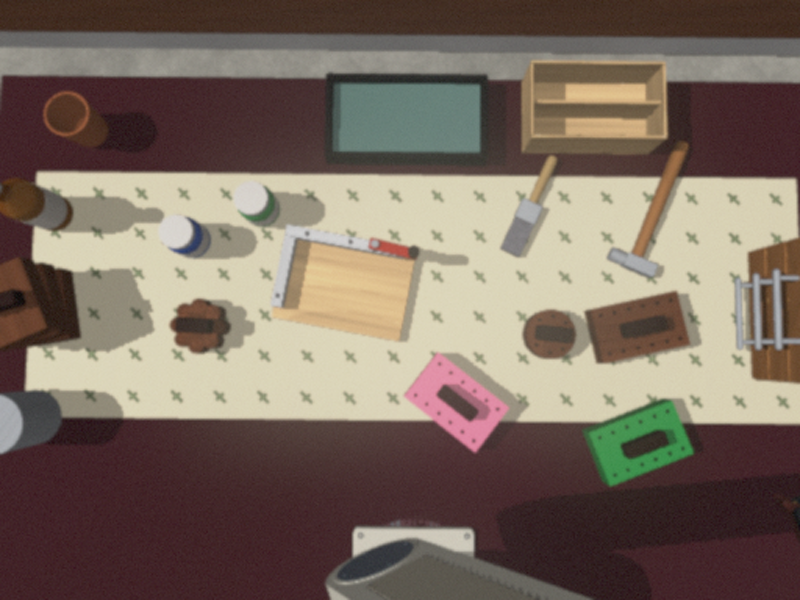

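View pics/side0.png

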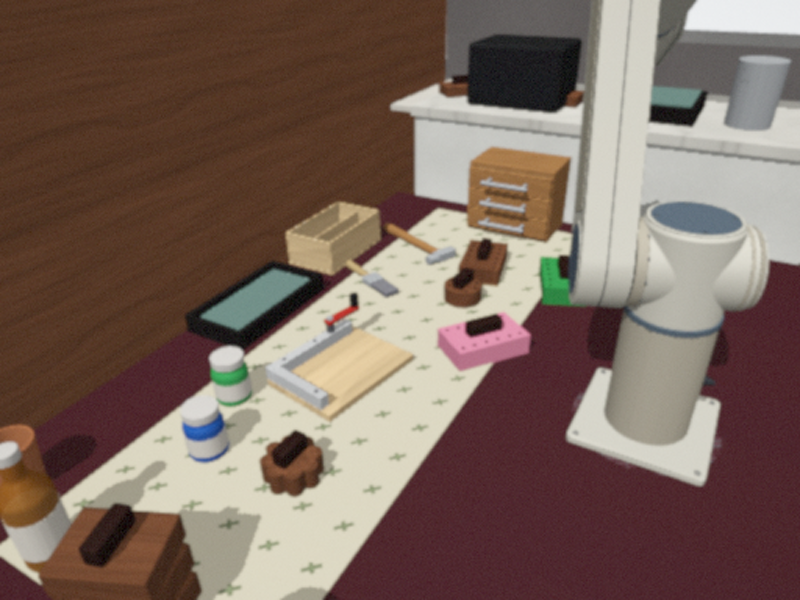

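The top view shows the dark block centred at about (640,327), with its handle at (648,326) and the round block just left of it at (550,333). The jig's fence corner is at about (293,240) and the red keeper runs to a knob at about (413,252). I'll compute rough positions, then look closer with the wrist camera.

```bash
cat > h.py <<'E'
from station import *
import cv2,numpy as np
from scipy.spatial.transform import Rotation as R
def q_down(yaw):  # tool y axis along world direction yaw (mod pi), pointing down
    y=np.array([np.cos(yaw),np.sin(yaw),0]);z=np.array([0,0,-1.]);x=np.cross(y,z)
    q=R.from_matrix(np.c_[x,y,z]).as_quat();return q[[3,0,1,2]]
def mat(p,q):
    T=np.eye(4);T[:3,:3]=R.from_quat(np.r_[q[1:],q[0]]).as_matrix();T[:3,3]=p;return T
def ray(uv,K,T,z):
    uv=np.atleast_2d(np.array(uv,float))
    d=np.c_[(uv[:,0]-K[0,2])/K[0,0],-(uv[:,1]-K[1,2])/K[1,1],-np.ones(len(uv))]@T[:3,:3].T
    return T[:3,3]+d*((np.asarray(z)-T[2,3])/d[:,2])[:,None]
def proj(P,K,T):
    c=(np.atleast_2d(P)-T[:3,3])@T[:3,:3]
    return np.c_[K[0,2]+K[0,0]*c[:,0]/-c[:,2],K[1,2]-K[1,1]*c[:,1]/-c[:,2]]
def snap(name):
    i=camera_info("wrist");T=mat(get_tcp_pos(),get_ee_rot())@i["tool_from_camera"]
    im=read_camera("wrist")[:,:,::-1].copy();cv2.imwrite(f"pics/{name}_raw.png",im)
    np.savez(f"pics/{name}.npz",K=i["intrinsics"],T=T)
    cv2.imwrite(f"pics/{name}.png",cv2.resize(im,(800,600),interpolation=cv2.INTER_CUBIC))
    return T
E
python3 - <<'E'
from h import *
c=camera_info("top");K,T=c["intrinsics"],c["T"]
f=lambda u,z:print(np.round(ray(np.array(u)*.64,K,T,np.full(len(u),z)),3).tolist())
f([(586,308),(676,292),(690,346),(602,362)],.044)
f([(620,330),(672,319)],.074)
f([(273,318),(400,341),(415,258)],.018)
f([(288,228),(376,241)],.046)
f([(413,252)],.1)
f([(550,333)],.074)
E
```

```text
[[0.505, -0.307, 0.044], [0.535, -0.469, 0.044], [0.438, -0.492, 0.044], [0.408, -0.334, 0.044]]
[[0.465, -0.357, 0.074], [0.485, -0.448, 0.074]]
[[0.483, 0.261, 0.018], [0.443, 0.027, 0.018], [0.596, 0.001, 0.018]]
[[0.645, 0.232, 0.046], [0.623, 0.072, 0.046]]
[[0.595, 0.006, 0.1]]
[[0.458, -0.235, 0.074]]
```

```bash
python3 - <<'E'
from h import *
for y in(.2,.2+np.pi):
    print(inverse_kinematics([.471,-.401,.05],q_down(y)),inverse_kinematics([.55,.09,.07],q_down(y-.37)))
E
python3 - <<'E'
from h import *
q=[q for q in(q_down(.2),q_down(.2+np.pi)) if inverse_kinematics([.471,-.401,.22],q) is not None]
j0=get_joint_pos()
q=min(q,key=lambda q:abs(inverse_kinematics([.471,-.401,.22],q)-j0).max())
move_pose([.471,-.401,.22],q)
snap("blk");print(get_time(),get_joint_pos())
E
```

```text
[-7.24533480e-01  6.43891109e-01  1.73139617e+00 -4.44089210e-16
  7.66305371e-01 -9.24533480e-01] [ 1.40844833e-01  5.46727511e-01  1.86771656e+00 -4.44089210e-16
  7.27148579e-01  3.10844833e-01]
[-7.24533480e-01  6.43891109e-01  1.73139617e+00 -4.44089210e-16
  7.66305371e-01  2.21705917e+00] None
1.3083 [-7.26159319e-01  4.16755868e-01  1.64686760e+00 -3.00643394e-04
  1.07802308e+00 -9.23761273e-01]
```

View pics/blk.png

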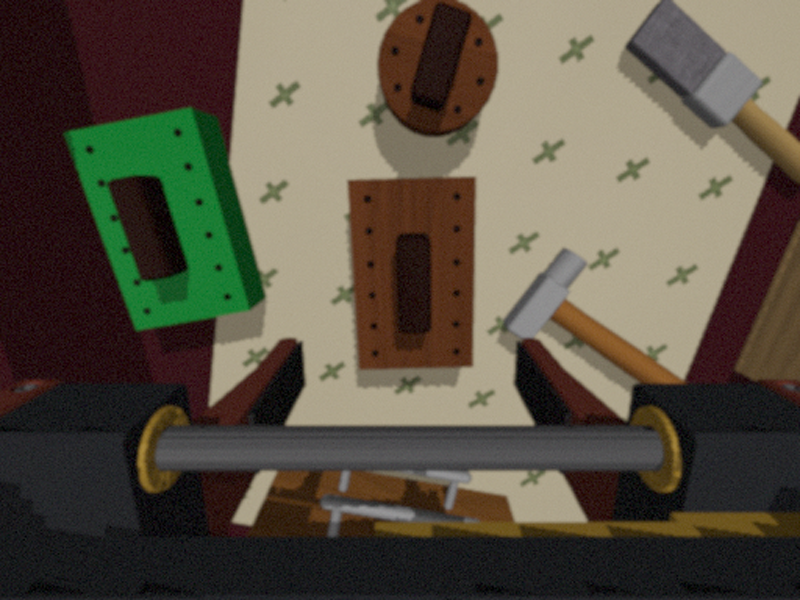

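The wrist view shows the dark block's top corners at (349,181), (475,178), (473,366) and (360,368), with the handle at about (413,283). I'll convert those.

Run:
```python
from h import *
d=np.load("pics/blk.npz");K,T=d["K"],d["T"]
p=ray(np.array([(349,181),(475,178),(473,366),(360,368)])*.64,K,T,np.full(4,.044))
print(np.round(p,4).tolist(),p.mean(0))
L=lambda a,b:(np.linalg.norm(p[a]-p[b]),np.arctan2(*(p[a]-p[b])[1::-1]))
print(L(0,3),L(1,2),L(1,0),L(2,3))
h=ray(np.array([(397,234),(431,234),(431,333),(399,333)])*.64,K,T,np.full(4,.074));print(h.round(4).tolist(),h.mean(0))
```

```text
[[0.4103, -0.336, 0.044], [0.5055, -0.3146, 0.044], [0.5412, -0.4679, 0.044], [0.445, -0.4892, 0.044]] [ 0.47549964 -0.40194021  0.044     ]
(np.float64(0.15707032532637327), np.float64(1.7933952360749539)) (np.float64(0.15741055539469703), np.float64(1.7994897667274328)) (np.float64(0.0975434369209244), np.float64(0.22163339757512698)) (np.float64(0.09850367401769047), np.float64(0.21821848994053772))
[[0.4548, -0.3654, 0.074], [0.479, -0.3605, 0.074], [0.4952, -0.4352, 0.074], [0.4708, -0.4401, 0.074]] [ 0.47493979 -0.40026423  0.074     ]
```

Run:
```python
from h import *
move_pose([.55,.12,.25],q_down(-.17))
snap("jig");print(get_time())
```

```text
3.2667
```

View pics/jig.png

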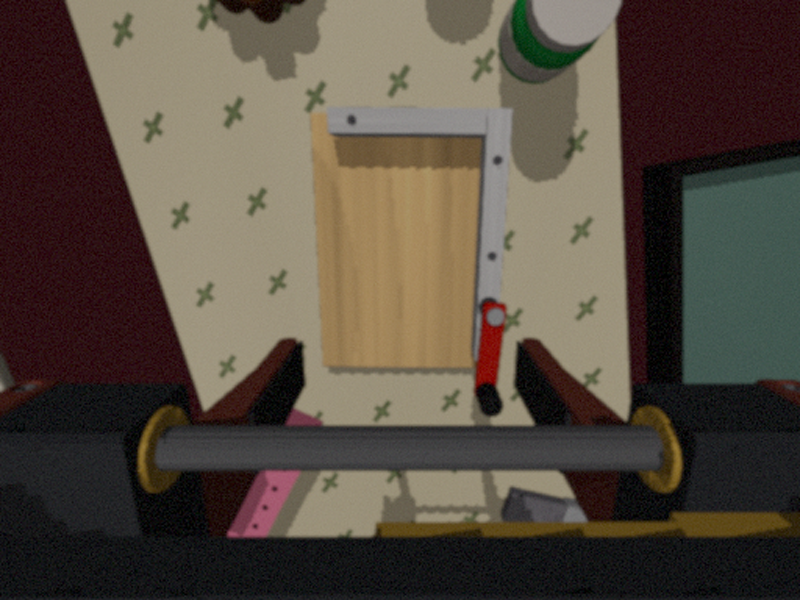

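The wrist view shows the short fence's top from (329,108) to (512,108), the inner corner at (484,134), the bed's bottom-left corner at (324,366) and the knob top at about (490,408). I'll fit the jig pose by reprojection.

Run:
```python
from h import *
from scipy.optimize import least_squares
d=np.load("pics/jig.npz");K,T=d["K"],d["T"]
J=np.array([(85,120,46),(-65,120,46),(-65,100,46),(65,100,46),(-85,120,18),(-85,-120,18),(85,-120,18)])/1e3
U=np.array([(512,108),(329,108),(330,134),(484,135),(311,113),(324,366),(474,370)])*.64
W=lambda s:np.c_[J[:,:2]@np.array([[np.cos(s[2]),np.sin(s[2])],[-np.sin(s[2]),np.cos(s[2])]])+s[:2],J[:,2]]
r=least_squares(lambda s:(proj(W(s),K,T)-U).ravel(),[.54,.13,-.17],loss="soft_l1")
print(r.x.round(4),(proj(W(r.x),K,T)-U).round(1).tolist())
s=r.x;c,n=np.cos(s[2]),np.sin(s[2]);f=s[:2]+[c*.065-n*.1,n*.065+c*.1];print("corner",f)
def jf(P):v=P[:,:2]-f;return np.c_[c*v[:,0]+n*v[:,1],-n*v[:,0]+c*v[:,1]]
print("knobtop,pivottop",jf(ray(np.array([(485,390),(496,315)])*.64,K,T,np.array([.103,.078]))))
```

```text
[ 0.5504  0.1323 -0.1801] [[1.2, 0.7], [-1.1, -0.6], [-1.1, -0.2], [2.2, 0.2], [-0.5, -0.2], [-1.0, 1.2], [9.9, -0.4]]
corner [0.63228652 0.21904449]
knobtop,pivottop [[-0.00057619 -0.19927878]
 [ 0.00974161 -0.14343664]]
```

```bash
cat >> h.py <<'E'
def jpose(s):
    c,n=np.cos(s[2]),np.sin(s[2]);A=np.array([[c,-n],[n,c]]);return np.array(s[:2])+A@[.065,.1],A
E
python3 - <<'E'
from h import *
from scipy.optimize import least_squares
d=np.load("pics/jig.npz");K,T=d["K"],d["T"]
J=np.array([(85,120,46),(-65,120,46),(-65,100,46),(65,100,46),(-85,120,18),(-85,-120,18)])/1e3
U=np.array([(512,108),(329,108),(330,134),(484,135),(311,113),(324,366)])*.64
W=lambda s:np.c_[J[:,:2]@np.array([[np.cos(s[2]),np.sin(s[2])],[-np.sin(s[2]),np.cos(s[2])]])+s[:2],J[:,2]]
r=least_squares(lambda s:(proj(W(s),K,T)-U).ravel(),[.54,.13,-.17])
f,A=jpose(r.x);print(r.x.round(4),(proj(W(r.x),K,T)-U).round(1).tolist(),f);np.save("jig.npy",r.x)
for z in((.103),):
    print(A.T@(ray([(490*.64,406*.64)],K,T,np.array([z]))[0,:2]-f))
q=q_down(.222)
move_pose([.475,-.401,.14],q); movel([.475,-.401,.048],v=.1)
command_gripper(0.); print("grip",get_grip_width()*88,get_finger_force())
movel([.475,-.401,.16],v=.12); print("lift",get_grip_width()*88,get_finger_force(),get_ft_force(),get_time())
E
```

```text
[ 0.5509  0.1324 -0.1752] [[1.1, 0.2], [-1.3, -0.5], [-1.2, -0.1], [2.2, -0.2], [-0.6, -0.0], [-0.4, 1.3]] [0.63231292 0.21956734]
[ 0.00333918 -0.21417097]
grip 25.84613995177017 29.999965131282806
lift 25.819620893868873 29.998329877853394 [-1.27653845  0.71340081 -5.61029921] 8.3333
```

Run:
```python
from h import *
s=np.load("jig.npy");f,A=jpose(s);q=q_down(s[2])
P=lambda x,y,z:np.r_[f+A@[x,y],z]
J=lambda:(A.T@(get_tcp_pos()[:2]-f)).round(4).tolist()+[round(get_tcp_pos()[2],4)]
move_pose(P(-.068,-.092,.17),q); movel(P(-.068,-.092,.075),v=.1)
print("down",movel(P(-.068,-.092,.062),v=.03,until_force=4),J(),get_ft_force())
z=get_tcp_pos()[2]
print("x",movel(P(-.040,-.092,z),v=.03,until_force=8),J(),A.T@get_ft_force()[:2])
x=J()[0]
print("y",movel(P(x,-.07,z),v=.03,until_force=10),J(),A.T@get_ft_force()[:2],get_ft_torque())
snap("push");print(get_time())
top=read_camera("top");cv2.imwrite("pics/top1_raw.png",top[:,:,::-1])
```

```text
down True [-0.0674, -0.0917, np.float64(0.0656)] [ 0.94836332 -0.02507174  2.22590031]
x True [-0.0674, -0.0917, np.float64(0.0656)] [-1.09558684 -0.72568167]
y True [-0.0675, -0.0782, np.float64(0.0656)] [ 0.39235456 -3.8312586 ] [-0.15420301 -0.30872585 -0.06552167]
12.6333
```

View pics/push.png

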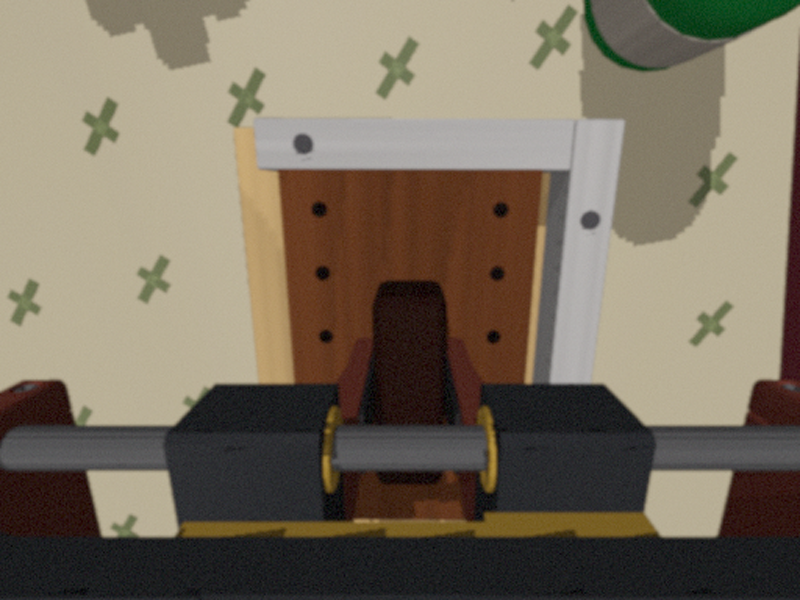

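The block is touching the short fence, with roughly 15 mm left to the long fence. The x push stopped early on a transient, so I'll redo it with a higher threshold.

Run:
```python
from h import *
s=np.load("jig.npy");f,A=jpose(s)
P=lambda x,y,z:np.r_[f+A@[x,y],z]
J=lambda:(A.T@(get_tcp_pos()[:2]-f)).round(4).tolist()+[round(get_tcp_pos()[2],4)]
z=.0656
movel(P(-.0675,-.0815,z),v=.03)
print("x",movel(P(-.040,-.0815,z),v=.02,until_force=15),J(),A.T@get_ft_force()[:2])
x=J()[0]
print("y",movel(P(x,-.07,z),v=.02,until_force=15),J(),A.T@get_ft_force()[:2],get_ft_torque())
x,y,_=J()
wait(.2);print(J(),A.T@get_ft_force()[:2],get_ft_force()[2],get_ft_torque())
snap("push2");print(get_time())
```

```text
x True [-0.0672, -0.0815, np.float64(0.0657)] [-2.41038994 -0.61928817]
y True [-0.0672, -0.0781, np.float64(0.0658)] [-0.50287823 -2.86761226] [-0.17898013 -0.47096787 -0.0366189 ]
[-0.0673, -0.0781, np.float64(0.0657)] [-0.56195363 -2.90913985] 4.090289379476715 [-0.31494723 -0.44310755 -0.05210091]
13.9833
```

View pics/push2.png

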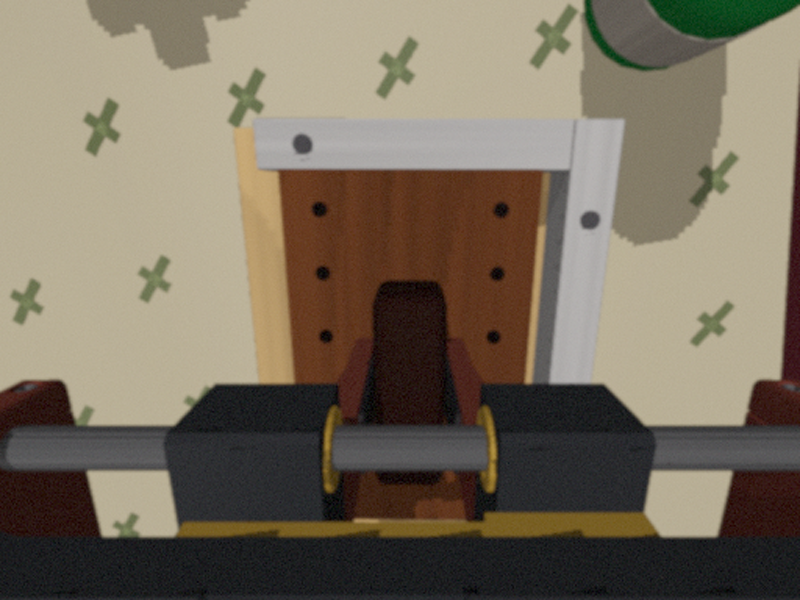

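The gap is unchanged, so the force stop tripped at motion start. I'll use small unguarded steps and check the force after each one.

Run:
```python
from h import *
s=np.load("jig.npy");f,A=jpose(s)
P=lambda x,y,z:np.r_[f+A@[x,y],z]
J=lambda:(A.T@(get_tcp_pos()[:2]-f)).round(4).tolist()+[round(get_tcp_pos()[2],4)]
z=.0662
movel(P(-.0672,-.081,z),v=.02)
x=-.0672
while x<-.046:
    x+=.0015; movel(P(x,-.081,z),v=.03)
    F=A.T@get_ft_force()[:2]; print(round(x,4),J(),F.round(1),get_ft_force()[2].round(1),get_ft_torque().round(2))
    if F[0]<-9: break
print(get_time())
```

```text
-0.0657 [-0.0666, -0.0813, np.float64(0.0659)] [-3.6 -0.2] 0.6 [0.35 0.29 0.11]
-0.0642 [-0.064, -0.0811, np.float64(0.0659)] [-1.4 -1.4] -3.2 [0.14 0.03 0.07]
-0.0627 [-0.0624, -0.081, np.float64(0.066)] [-0.3 -0.3] -5.9 [-0.01 -0.1  -0.01]
-0.0612 [-0.0611, -0.0811, np.float64(0.0661)] [0.7 0.3] -5.7 [-0.01 -0.08  0.01]
-0.0597 [-0.0596, -0.081, np.float64(0.0662)] [0.3 0.5] -5.4 [-0.06 -0.05  0.05]
-0.0582 [-0.0581, -0.081, np.float64(0.0662)] [0.1 0. ] -5.5 [-0.04 -0.1   0.01]
-0.0567 [-0.0566, -0.081, np.float64(0.0662)] [0.  0.2] -5.0 [ 0.03 -0.05 -0.06]
-0.0552 [-0.0551, -0.081, np.float64(0.0662)] [-0.5  0.1] -5.2 [-0.   -0.08 -0.01]
-0.0537 [-0.0535, -0.081, np.float64(0.0663)] [-0.  -1.2] -5.6 [-0.07 -0.1   0.02]
-0.0522 [-0.0521, -0.081, np.float64(0.0662)] [-0.  -0.1] -6.3 [-0.05 -0.06 -0.  ]
-0.0507 [-0.051, -0.0811, np.float64(0.0661)] [-1.5 -0.2] -4.9 [ 0.09  0.22 -0.1 ]
-0.0492 [-0.0509, -0.0811, np.float64(0.0661)] [-7.   0.7] 0.4 [ 0.42  1.   -0.14]
-0.0477 [-0.0508, -0.0812, np.float64(0.0662)] [-12.4   0.9] 5.0 [ 0.78  1.73 -0.08]
17.55
```

Run:
```python
from h import *
s=np.load("jig.npy");f,A=jpose(s)
P=lambda x,y,z:np.r_[f+A@[x,y],z]
J=lambda:(A.T@(get_tcp_pos()[:2]-f)).round(4).tolist()+[round(get_tcp_pos()[2],4)]
z=.0657
movel(P(-.0495,-.081,z),v=.02)
y=-.081
while y<-.068:
    y+=.001; movel(P(-.0495,y,z),v=.03)
    F=A.T@get_ft_force()[:2]; print(round(y,4),J(),F.round(1),get_ft_force()[2].round(1),get_ft_torque().round(2))
    if F[1]<-9: break
movel(P(-.0495,y-.0005,.0652),v=.02)
command_gripper(.6); print(J())
movel(np.r_[get_tcp_pos()[:2],.2],v=.15)
move_pose(P(-.05,-.14,.22),q_down(s[2]))
snap("home");print(get_time())
```

```text
-0.08 [-0.0509, -0.081, np.float64(0.066)] [-6.  -4.7] 4.3 [-0.34  0.97 -0.16]
-0.079 [-0.0509, -0.0806, np.float64(0.0661)] [-7.5 -7.2] 5.0 [-0.9   0.93 -0.13]
-0.078 [-0.0509, -0.0799, np.float64(0.0661)] [-5.9 -9.2] 5.9 [-1.24  0.97 -0.1 ]
[-0.0494, -0.0784, np.float64(0.0652)]
20.8833
```

View pics/home.png

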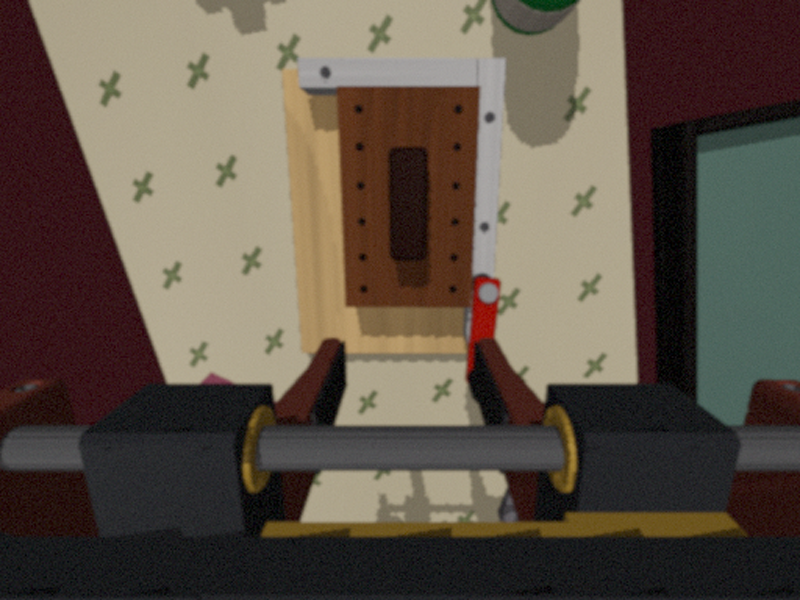

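The block is in the corner visually: its end is along the fence at y≈87 and its side is along the long fence. The y push was friction-laden though, so I'll seat it with shut fingers pushing low on its end and side.

```bash
cat >> h.py <<'E'
s=np.load("jig.npy");f,A=jpose(s);q=q_down(s[2])
P=lambda x,y,z:np.r_[f+A@[x,y],z]
J=lambda:(A.T@(get_tcp_pos()[:2]-f)).round(4).tolist()+[round(get_tcp_pos()[2],4)]
def push(x,y,z,ax,n,F0,step=.0015):
    b=A.T@get_ft_force()[:2]
    for i in range(n):
        if ax: y+=step
        else: x+=step
        movel(P(x,y,z),v=.03);F=A.T@get_ft_force()[:2]-b
        if abs(F[ax])>1.5: print("xy"[ax],round((x,y)[ax],4),J(),F.round(1))
        if F[ax]<-F0: return
    print("no contact",J())
E
python3 - <<'E'
from h import *
command_gripper(0.)
move_pose(P(-.05,-.19,.14),q);movel(P(-.05,-.19,.042),v=.15)
push(-.05,-.18,.042,1,16,10)
movel(P(-.05,-.185,.042),v=.1);movel(P(-.05,-.185,.13),v=.2)
move_pose(P(-.135,-.08,.13),q);movel(P(-.135,-.08,.042),v=.15)
push(-.122,-.08,.042,0,14,10)
movel(P(-.128,-.08,.042),v=.1);movel(P(-.128,-.08,.2),v=.2)
print(get_time())
E
```

```text
y -0.1725 [-0.0501, -0.1726, np.float64(0.042)] [-0.9 -2. ]
y -0.171 [-0.0501, -0.1718, np.float64(0.042)] [-0.5 -7. ]
y -0.1695 [-0.0502, -0.1717, np.float64(0.042)] [  1.2 -15.7]
x -0.11 [-0.1104, -0.0802, np.float64(0.0419)] [-2.8 -0.2]
x -0.1085 [-0.1104, -0.0803, np.float64(0.0418)] [-8.3  2.1]
x -0.107 [-0.1104, -0.0804, np.float64(0.0418)] [-12.3   3.6]
31.5083
```

The block is seated solidly against both fences. Next I'll sweep the knob closed from behind with shut fingers.

Run:
```python
from h import *
Z=.086
def pose(t,off=.0235):
    p=np.array([.010,-.146])+.07*np.array([-np.cos(t),-np.sin(t)])+off*np.array([np.sin(t),-np.cos(t)])
    return p,q_down(s[2]+t-np.pi/2)
p,qq=pose(1.65,.03);move_pose(P(*p,.16),qq);movel(P(*p,Z),v=.15)
b=get_ft_force()
for t in np.r_[np.arange(1.5,.15,-.13),.1,.06,.03,0,-.03,-.06,-.09]:
    p,qq=pose(t);move_pose(P(*p,Z),qq)
    F=A.T@(get_ft_force()-b)[:2]; print(round(t,2),J(),F.round(1))
    if t<.12 and F[1]<-5: break
snap("keep");p=np.array(J()[:2])+[0,-.03];movel(P(*p,Z),v=.1);movel(P(*p,.2),v=.2)
move_pose(P(-.05,-.16,.25),q);snap("end");print(get_time())
cv2.imwrite("pics/side1.png",cv2.resize(read_camera("side")[:,:,::-1][150:300,120:320],(800,600)))
```

```text
1.5 [0.0291, -0.2173, np.float64(0.0874)] [0.3 0. ]
1.37 [0.02, -0.2191, np.float64(0.0868)] [-0.6 -0.1]
1.24 [0.0102, -0.2197, np.float64(0.0863)] [-1.1  0. ]
1.11 [0.0004, -0.219, np.float64(0.0861)] [0.  0.4]
0.98 [-0.0091, -0.2171, np.float64(0.086)] [-1.  -0.3]
0.85 [-0.0182, -0.214, np.float64(0.086)] [-0.1  0.2]
0.72 [-0.0267, -0.2098, np.float64(0.086)] [-1.1  0.2]
0.59 [-0.0347, -0.2045, np.float64(0.0861)] [-1.   0.2]
0.46 [-0.0419, -0.1982, np.float64(0.0861)] [-0.8 -0.1]
0.33 [-0.0482, -0.191, np.float64(0.0861)] [-1.6  0.2]
0.2 [-0.0535, -0.1831, np.float64(0.0861)] [-1.7 -0.1]
0.1 [-0.057, -0.1765, np.float64(0.086)] [-0.5 -0.5]
0.06 [-0.0582, -0.1739, np.float64(0.086)] [-0.5 -0.3]
0.03 [-0.0591, -0.1717, np.float64(0.086)] [-1.   0.1]
0.0 [-0.06, -0.1695, np.float64(0.086)] [-0.4 -0. ]
-0.03 [-0.0607, -0.1674, np.float64(0.086)] [-0.5 -0.5]
-0.06 [-0.0612, -0.1656, np.float64(0.086)] [-0.3 -2.8]
-0.09 [-0.0616, -0.1653, np.float64(0.086)] [  2.3 -13.5]
40.3833
```

View pics/end.png

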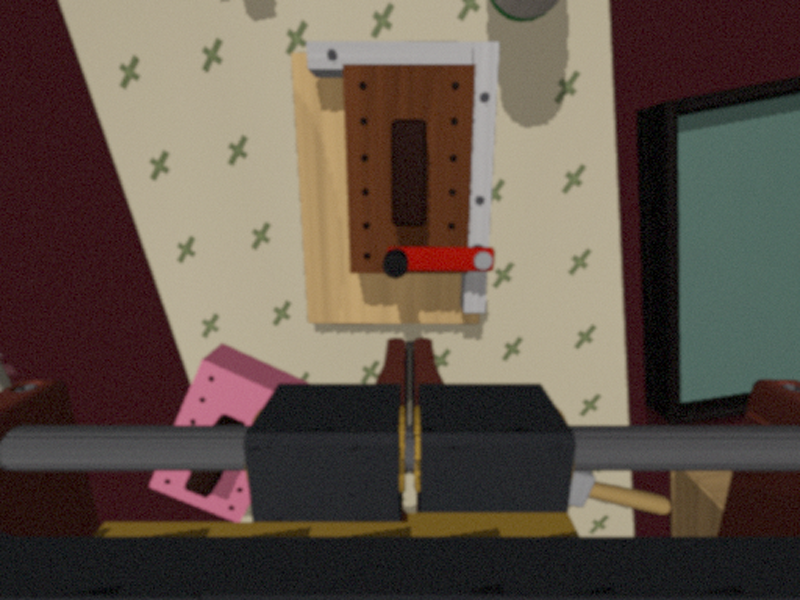

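The keeper is closed against its stop, running from (484,260) to the knob at (396,262), and the block sits flush in the corner. The robot is clear of everything, so I'm handing in.

```bash
python3 -c "
from station import *
print(job_done(),get_time())"
```

```text
the job is handed in; nothing more can be done
the job is handed in; nothing more can be done
```

The block is seated in the fence corner with its long side on the long fence, the keeper arm is closed against its stop, and the job was handed in at about 40 s of the 64 s limit; no verdict came back.

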